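Clear the dry box and crack its sealed lid

ROBOT

A 7-joint arm with a two-finger parallel gripper is mounted at the origin on a cart in front of the work surface, level with it; the furniture and walls round the work are solid. World frame = base frame: x ahead of the robot, y to its left, z up, the work surface at z = 0. Lengths are in mm, angles in rad, forces in N, time in s.
With the tool pointing down it reaches from about 425 to 825 mm from the base axis. Payload 3.6 kg.
Tool frame: the origin (TCP) lies on the centre line of the jaws, within the pads' length; the fingertips stand 22 mm ahead of it and the grasp point (between the pads) lies 3 mm ahead of it (robot.tip_extent is the distance from the TCP to the fingertips, in mm); z points along the fingers, y is the line along which they close (so a half turn about z gives the same grasp; the last joint's range is limited). The gripper opens to 85 mm and grips with 20 to 120 N. Pads are 22 mm wide; open, the fingers measure 114 mm over their backs; the gripper's body (76 mm by 85 mm) begins 54 mm behind the grasp point. The pads swing forward as they close: fully open they stand 13 mm farther back than shut.
Start: joints at [1.242, 0.615, -0.013, 1.423, 0.008, 1.103, -0.04], TCP at [193.837, -620.396, 253.297] pointing down, gripper open.
Joint ranges: [-3.12, 3.12], [-0.3, 2.06], [-1.34, 1.32], [0.26, 2.42], [-1.36, 4.5], [0.01, 1.98], [-2.84, 2.84]. Speed limits (rad/s): [2.79, 2.79, 3.14, 3.14, 3.14, 3.14, 3.14].

INTERFACE

Orientations are given as a rotation vector (axis times angle).
In Python, from workcell import robot gives the robot as it stands. The module is installed in compiled form; this text tells all that it offers.
- The arm moves only by the shell command python3 -m crank 'ROWS' [FORCE]. ROWS is JSON, a list of rows, each a list of 7 numbers: the turn, a rotation vector about the tool's x, y, z in degrees, then the shift along the tool's x, y, z in m, then the finger opening in m, from 0 to 0.0854. In form: [[ax, ay, az, x, y, z, gripper], ...]. A call has exactly 10 rows; each row is the pose to reach, as a shift and turn from the pose commanded when the call began, along the tool's axes at that moment; what a row does not reach only later rows make up. A row lasts 1/8 s, in which the tool goes at most 62.5 mm and 10.7 degrees, less where a joint would pass 70% of its speed; a pose out of reach is approached as far as the arm can. A call with a gripper value outside its range is refused whole. The fingers move at their own pace and stop on an object; FORCE is the grip in N (left out, the last holds). Time passes only in rows, so rows that repeat a pose let the fingers close, or fill a call up. It gives the time, the measured TCP pose, the force, the opening and the grip force at its end, in the units of the state.
- robot.observe(): the state, without advancing time (a new reading comes with each control period).
- robot.grab_frame(name): name is "scene" or "top" or "wrist"; returns a dict with "image" (480x640x3 uint8, blue, green, red), "mtx" (3x3 intrinsics, pixels), "extrinsics" (4x4, takes a point from world to camera coordinates); the wrist camera has in their place "T_tool_cam" (4x4, takes a point from camera to tool coordinates, whose origin is the TCP and whose axes are the flange's). Camera axes: x right, y up, looking along -z (the intrinsics and any distortion apply to the point x, -y, -z); pixel columns grow to the right and rows downward; lengths in mm; the calibration is good to about 2 mm. The wrist camera is an equidistant fisheye: a pixel r from the principal point sees the ray r / f radians off the axis. A picture is of the moment at which its call begins: read the wrist's pose just before it. There is no depth.
- robot.finish_job(): hands the job in; it is judged then, once.
The state is a dict: "clock": time; "joint_positions": joint angles; "qd": joint speeds; "joint_efforts": joint torques, N m; "ee_pos": TCP position; "tool_rot": TCP orientation; "wrist_force": force on the tool from outside, world axes, zero at the start; "ft_torque": the same for the moment, N m; "gripper_width": finger opening in mm; "grasp_force": force on a finger pad.
Only numpy, scipy, OpenCV 4.12 (cv2) and the standard library are available. Lean on these libraries where they do the work, as an engineer would, in place of code of your own. Each camera call takes 0.05 s, during which the arm holds its last target. There are 200 camera calls.

TASK

An infusion bottle has been left lying on the lid of the white dry-storage box: lay it gently (not dropped) on top of the two bottles in the blue tray, saddled in the groove between them and lying the same way as they do, so that the three make a small pyramid. Then take the lid's steel bar handle, pull straight up until the tight seal breaks free, and keep the lid just slightly open to vent the box: level above the box, raised about 2 cm (1.5 to 3 cm) from where it sat and touching nothing but your fingers, never letting it jump up beyond 5 cm. Finish while still holding the lid there by its handle; leave the vials and the tape roll alone.

Things in the scene. Friction and masses are not known exactly. Their poses are not given: they have to be found in the camera images.
- dry_box: white plastic box fixed to the worktop, 250 (x) by 210 mm (y), about 255 mm over the grey lip housings on its two y sides, rim 85 mm up. Origin under its centre, z up; x points away from the robot at yaw 0; stands left or right, turned up to 0.4 rad. A sprung black rubber lip, 68 mm long, midway along each y side reaches over the closed lid's edge (lip tops 100 mm up)
- lid: loose lift-off lid, green with grey frame, 246 by 193 mm, 8 mm thick, 0.3 kg. Origin at the middle of its underside: 85 mm up when closed; axes as the box's. A 9 mm skirt below fits 2 mm loose in the box. The lips hold it shut: pulling straight up takes 10 to 18 N at most, within the first 1 to 3 mm of rise, fading over some 7 mm to the lid's weight alone (3 N); clear of the lips and the box from 11 mm up. Let go there, it sinks back on the lips
- lid_handle (a point): middle of the lid's steel bar handle over the lid's centre: round bar 10 mm thick, 90 mm long along the lid's y, its axis 32 mm above the lid's top (125 mm above the worktop when closed), on a post at each end; free space below and on both sides. The point moves with the lid
- bottle_top_mid (a point): the clear infusion bottle that lies on the lid at the start, along the lid's y, 82 mm in front of the handle (lid -x), between two rails 5 mm high: cylinder body 47 mm thick, about 80 mm long, tapering to a narrow white-capped neck, 118 mm long overall, 0.1 to 0.17 kg. The point is on its axis, mid-body, 40 mm from its flat bottom; point z runs along the bottle to the neck
- bottle_front_mid (a point): one of the two like bottles lying side by side in the tray (47 mm in diameter, 118 mm long, loose), the one nearer the robot at tray yaw 0; point on its axis 40 mm from its flat bottom, point z from bottom to neck
- bottle_back_mid (a point): the other bottle in the tray, on the tray's +x side; point on its axis 40 mm from its flat bottom, point z from bottom to neck
- bottle_tray: shallow blue tray fixed to the worktop, on the other side than the box, turned up to 0.4 rad, 106 (x) by 136 mm (y), rim 16 mm high, floor 5 mm, walls 5 mm. Origin under its centre. Two bottles lie in it along y, necks to +y, side by side (axes 23.8 mm either side of the middle, 28.5 mm up, tops 52 mm up). A bottle saddled on them has its axis about 67 mm above the worktop, over the tray's middle line
- bottle_top: the same bottle that starts on the lid; origin at the centre of its flat bottom, z along the bottle towards the neck
- vial_green: bystander: small glass vial with a green cap, 27 mm across, 56 mm high, upright; origin under its middle
- vial_purple: bystander: small glass vial with a purple cap, 27 mm across, 57 mm high, upright; origin under its middle
- tape: bystander: tan tape roll lying flat, 98 mm across, 25 mm high; origin under its middle

How it is judged (in metres and radians):
On the way, in this order (a step that is already met when the one before it is completed fails the run):
1. the bottle from the lid rests, let go, in the groove on top of the two tray bottles, while the lid is still sealed (x of bottle_top_mid in the frame of bottle_tray between -0.01 and 0.01 m and y of bottle_top_mid in the frame of bottle_tray between -0.045 and 0.04 m and z of bottle_top_mid in the frame of bottle_tray between 0.06 and 0.075 m and angle between the z axis of bottle_top_mid and the y axis of bottle_tray, either way round below 0.2 rad and contact force between the fingers and bottle_top below 0.05 N and linear speed of bottle_top below 0.03 m/s and z of lid in the frame of dry_box below 0.089 m), for 0.3 s.
2. the seal is broken: the lid, held by the fingers, is up out of the lips (z of lid in the frame of dry_box above 0.096 m and contact force between the fingers and lid above 1 N), for 0.2 s.
At the end, for the whole second after the job is handed in: Fingers alone hold the lid, still, level (0.17 rad), 13 to 33 mm above its seat, within 25 mm of the box's centre. The third bottle lies in the groove of the two in the tray: within 10 mm of the middle line and 0.2 rad of its y, 60 to 75 mm up. Lower bottles within 12 mm of where they lay (z of lid in the frame of dry_box between 0.098 and 0.118 m and angle between lid's own z axis and vertical below 0.17 rad and horizontal distance between lid and dry_box below 0.025 m and linear speed of lid below 0.03 m/s and contact force between the fingers and lid above 1 N and contact force between lid and dry_box below 0.2 N and x of bottle_top_mid in the frame of bottle_tray between -0.01 and 0.01 m and y of bottle_top_mid in the frame of bottle_tray between -0.045 and 0.04 m and z of bottle_top_mid in the frame of bottle_tray between 0.06 and 0.075 m and angle between the z axis of bottle_top_mid and the y axis of bottle_tray, either way round below 0.2 rad and distance between bottle_front_mid and bottle_back_mid below 0.056 m and distance of each of bottle_front_mid, bottle_back_mid from where it was at the start of the episode below 0.012 m and linear speed of bottle_top below 0.02 m/s); the arm keeps its last pose, push and grip.
It fails at once if the lid jumps more than 5.5 cm up from its seat (z of lid in the frame of dry_box above 0.14 m).
It fails at once if the bottle is dropped: faster than 0.5 m/s while the fingers do not hold it (linear speed of bottle_top above 0.5 m/s and contact force between the fingers and bottle_top below 0.02 N).
It fails at once if a vial is knocked or moved more than 2 cm (distance of any of vial_green, vial_purple from where it was at the start of the episode above 0.02 m).
It fails at once if the tape roll is moved more than 2 cm (distance of tape from where it was at the start of the episode above 0.02 m).
It also fails if it takes over 48 s, if anything falls off the work surface, if the arm or the gripper's body presses on something with over 40 N, if the wrist force passes 120 N, or if a joint passes its speed limit or range.

## Working session

There is one attempt and no reset: what is moved stays moved. The work goes in short steps, Python scripts to look and compute and a shell command to move; the robot and the scene stay as the last step left them, time stands still between calls to the robot, and variables do not carry over. Pictures are saved under pics/ and viewed, at most 10 in all, crops included, and the job is handed in when it is done.

```bash
mkdir -p pics
python3 - <<'E'
from workcell import robot
import cv2
s=robot.observe();print(s)
for n in("scene","top"):
    f=robot.grab_frame(n);cv2.imwrite(f"pics/{n}0.png",f["image"]);print(n,f["mtx"],f["extrinsics"],[k for k in f])
    import pickle;pickle.dump(f,open(f"{n}0.pkl","wb"))
E
```

```text
{'clock': 0.0, 'joint_positions': array([ 1.24152522,  0.61591327, -0.01261281,  1.42492285,  0.00811658,
        1.10339665, -0.04042885]), 'qd': array([-4.11669659e-04,  1.08191202e-03, -9.69602527e-05,  6.90467521e-04,
       -1.04413193e-03,  1.86914891e-04, -9.42740597e-04]), 'joint_efforts': array([-1.83971465e-04, -4.69217920e+01,  2.59239748e-01, -1.71037120e+01,
        1.00191822e-02,  9.51608294e-03,  2.19997332e-05]), 'ee_pos': array([ 193.59773699, -619.74820188,  252.13401396]), 'tool_rot': array([-3.10313042e+00, -4.73458346e-01,  6.98002061e-04]), 'wrist_force': array([-0.05131073, -0.53434074, -0.38802048]), 'ft_torque': array([-0.02575381, -0.041448  , -0.04783069]), 'grasp_force': 0.0, 'gripper_width': 85.26644048046703}
scene [[449.47924854   0.         319.75510997]
 [  0.         449.47924854 243.46452379]
 [  0.           0.           1.        ]] [[ 9.05940075e-01 -4.23108607e-01  1.58646421e-02 -4.56279779e+02]
 [ 2.30447276e-01  5.24163245e-01  8.19845684e-01 -2.02992883e+02]
 [-3.55199428e-01 -7.39075097e-01  5.72364716e-01 -1.07544028e+03]
 [ 0.00000000e+00  0.00000000e+00  0.00000000e+00  1.00000000e+00]] ['image', 'mtx', 'extrinsics']
top [[437.22966908   0.         322.3409144 ]
 [  0.         437.22966908 246.18932995]
 [  0.           0.           1.        ]] [[-2.53425897e-02 -9.99671788e-01  3.75080818e-03  3.26351460e+01]
 [ 9.84355456e-01 -2.42995370e-02  1.74510367e-01 -5.31295337e+02]
 [-1.74361948e-01  8.11467313e-03  9.84648193e-01 -1.27010730e+03]
 [ 0.00000000e+00  0.00000000e+00  0.00000000e+00  1.00000000e+00]] ['image', 'mtx', 'extrinsics']
```

View pics/top0.png

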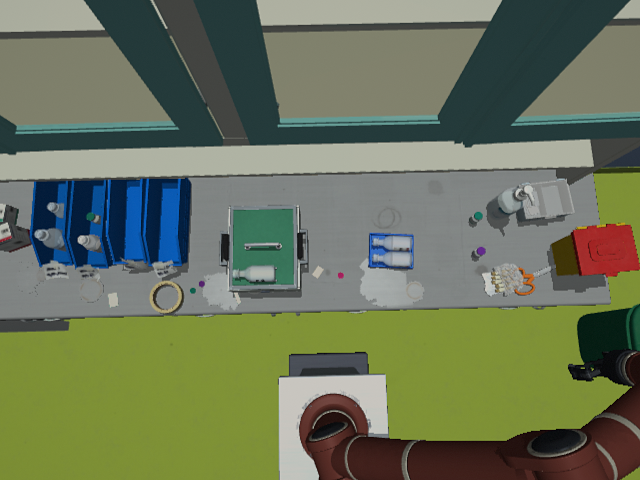

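View pics/scene0.png

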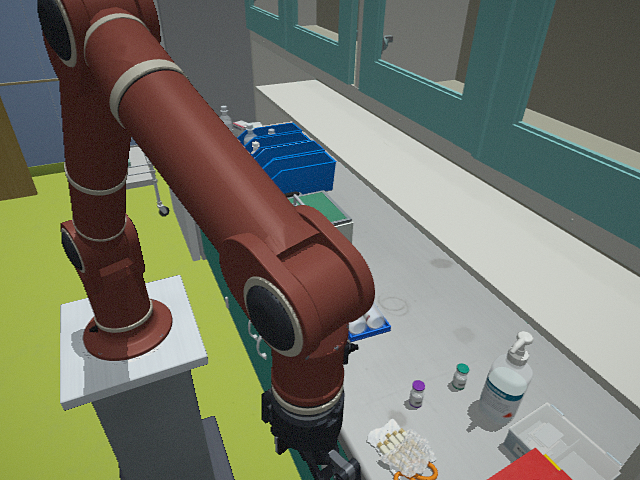

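The top view shows the box near (263,248) with its handle at (262,246) and the bottle at (255,273). The tray is near (391,251) with necks to the left (+y). The tape is at (166,297) and the vials are at (477,216) and (480,252). I'll enlarge this to read points more closely.

Run:
```python
import cv2,numpy as np
im=cv2.imread("pics/top0.png")
a=cv2.resize(im[200:300,215:315],None,fx=4,fy=4,interpolation=cv2.INTER_CUBIC)
b=cv2.resize(im[225:275,365:415],None,fx=8,fy=8,interpolation=cv2.INTER_CUBIC)
cv2.imwrite("pics/crop0.png",np.hstack([a,b]))
```

```text
(no output)
```

View pics/crop0.png

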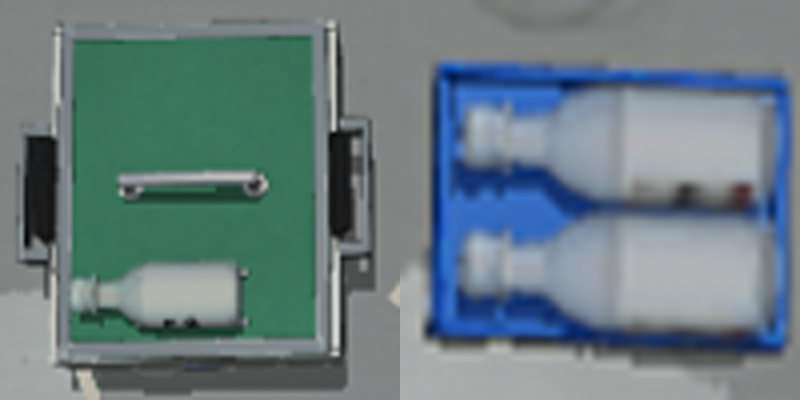

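```bash
cat > h.py <<'E'
import numpy as np,pickle
def px2w(f,uv,z):
    K=f["mtx"];E=f["extrinsics"];R=E[:3,:3];t=E[:3,3]
    d=np.array([(uv[0]-K[0,2])/K[0,0],-(uv[1]-K[1,2])/K[1,1],-1])
    c=-R.T@t;w=R.T@d
    return c+w*(z-c[2])/w[2]
E
python3 - <<'E'
from h import *
f=pickle.load(open("top0.pkl","rb"))
A=lambda x,y,z:px2w(f,(x/4+215-.375,y/4+200-.375),z)
B=lambda x,y,z:px2w(f,((x-400)/8+365-.44,y/8+225-.44),z)
def show(n,p):print(n,p.round(1))
hl,hr=A(122,179,125),A(262,179,125);show("handle",(hl+hr)/2);d=hl-hr;print(np.linalg.norm(d),"yaw",np.arctan2(-d[0],d[1]))
c=[A(x,y,93) for x,y in((58,27),(324,25),(325,348),(60,352))];show("lidc",sum(c)/4)
print([np.linalg.norm(c[i]-c[i-1]).round() for i in range(4)]);d=c[0]-c[3];print("yaw",np.arctan2(d[1],d[0]));d=c[1]-c[2];print("yaw",np.arctan2(d[1],d[0]))
cap,bot=A(72,292,117),A(243,296,117);d=cap-bot;L=np.linalg.norm(d);print("bottle",L,np.arctan2(-d[0],d[1]));show("botmid",bot+d/L*40);show('cap',cap)
c=[B(x,y,16) for x,y in((436,65),(790,78),(786,352),(428,338))];show("tray",sum(c)/4)
print([np.linalg.norm(c[i]-c[i-1]).round() for i in range(4)])
d=c[0]-c[1];print("yaw",np.arctan2(-d[0],d[1]));d=c[3]-c[2];print("yaw",np.arctan2(-d[0],d[1]))
for n,y1,y2 in(("back",135,150),("front",262,277)):
    cap,bot=B(462,y1,28.5),B(772,y2,28.5);d=cap-bot;L=np.linalg.norm(d);print(n,L,np.arctan2(-d[0],d[1]));show("mid",bot+d/L*40)
for n,u,v in(("g",477,216),("p",480,252),("tape",166,297)):show(n,px2w(f,(u,v),30))
E
```

```text
handle [527.5 188.8 125. ]
99.00737934978878 yaw -0.024664656406411384
lidc [528.7 193.1  93. ]
[np.float64(240.0), np.float64(196.0), np.float64(238.0), np.float64(189.0)]
yaw 0.017761319327613274
yaw -0.011687493486646218
bottle 120.41404369686256 -0.04841076865615608
botmid [446.3 194.1 117. ]
cap [450.1 274.4 117. ]
tray [ 518.8 -191.3   16. ]
[np.float64(107.0), np.float64(137.0), np.float64(107.0), np.float64(137.0)]
yaw -0.06205543339948628
yaw -0.0642408779821165
back 118.63948321191401 -0.07386306877283945
mid [ 540.4 -212.5   28.5]
front 117.87887341362408 -0.07368783217307878
mid [ 491.3 -209.5   28.5]
g [ 617.9 -461.3   30. ]
p [ 505.1 -460.6   30. ]
tape [392.4 489.6  30. ]
```

```bash
cat >> h.py <<'E'
from scipy.spatial.transform import Rotation as Ro
def down(yaw): # tool y at azimuth yaw, z down
    y=np.array([np.cos(yaw),np.sin(yaw),0]);z=np.array([0,0,-1.]);return np.c_[np.cross(y,z),y,z]
def go(pos,yaw,ref=None):
    from workcell import robot
    s=robot.observe();p=s["ee_pos"];R=Ro.from_rotvec(s["tool_rot"]).as_matrix()
    T=down(yaw)
    print("now",p.round(1),"F",s["wrist_force"].round(1),"w",round(s["gripper_width"],1),"t",s["clock"],"yaw",np.arctan2(R[1,1],R[0,1]).round(4),"tilt",np.degrees(np.arccos(-R[2,2])).round(2))
    print("shift m",(R.T@(np.array(pos)-p)/1000).round(4),"turn deg",np.degrees(Ro.from_matrix(R.T@T).as_rotvec()).round(2))
E
python3 -c "
from h import *
go((495,-190,270),-0.065)"
```

```text
now [ 193.6 -619.8  252.3] F [ 0.3 -0.2 -0.1] w 85.6 t 0.1 yaw -1.2679 tilt 0.13
shift m [ 0.4158 -0.3204 -0.017 ] turn deg [ -0.12  -0.08 -68.92]
```

```bash
python3 -m crank '[[0,0,-7,0.04,-0.032,-0.017,0.085],[0,0,-14,0.08,-0.064,-0.017,0.085],[0,0,-21,0.125,-0.096,-0.017,0.085],[0,0,-30,0.175,-0.134,-0.017,0.085],[0,0,-39,0.225,-0.172,-0.017,0.085],[0,0,-48,0.275,-0.21,-0.017,0.085],[0,0,-56,0.325,-0.25,-0.017,0.085],[0,0,-63,0.375,-0.288,-0.017,0.085],[0,0,-69,0.416,-0.32,-0.017,0.085],[0,0,-69,0.416,-0.32,-0.017,0.085]]' 30
python3 - <<'E'
from h import *
from workcell import robot
import cv2
s=robot.observe();f=robot.grab_frame("wrist");f["s"]=s;pickle.dump(f,open("w1.pkl","wb"));cv2.imwrite("pics/w1.png",f["image"]);print(f["mtx"],f["T_tool_cam"].round(3))
go((446,199,220),0.0)
E
```

```text
clock: 1.35
ee_pos: [497.9, -184.9, 270.3]
tool_rot: [-2.278, -2.161, -0.006]
wrist_force: [-0.3, -0.6, 0.2]
gripper_width: 85.3
grasp_force: 0.0
[[371.64829954   0.         318.86607515]
 [  0.         371.64829954 237.97449104]
 [  0.           0.           1.        ]] [[ 1.00000e-03  9.44000e-01  3.29000e-01  8.44620e+01]
 [ 1.00000e+00 -1.00000e-03 -0.00000e+00  4.42000e-01]
 [ 0.00000e+00  3.29000e-01 -9.44000e-01 -1.21224e+02]
 [ 0.00000e+00  0.00000e+00  0.00000e+00  1.00000e+00]]
now [ 496.2 -188.5  270. ] F [ 0.4 -1.2 -1. ] w 85.2 t 1.4 yaw -0.0587 tilt 0.07
shift m [ 0.3838 -0.0728  0.0505] turn deg [-0.03 -0.07 -3.36]
```

View pics/w1.png

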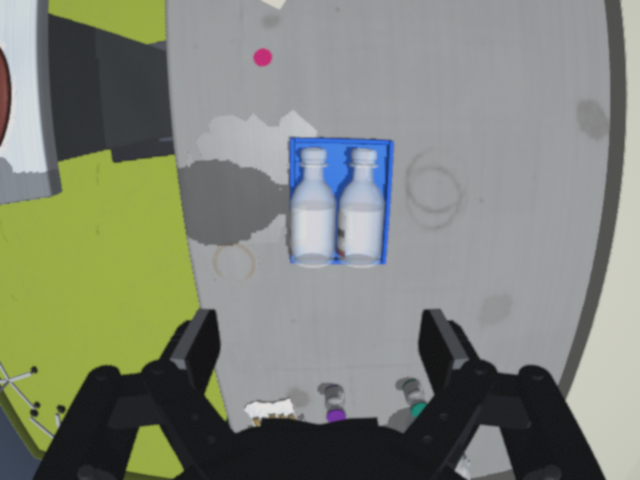

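The wrist view shows the tray's rim corners at about (290,137), (394,140), (386,265) and (290,263), with both bottles lying in it and their necks up in the image (+y).

```bash
cat >> h.py <<'E'
def wpx2w(f,uv,z):
    K=f["mtx"];a=np.array([uv[0]-K[0,2],uv[1]-K[1,2]])/K[0,0];r=np.hypot(*a)
    d=np.array([*(np.sin(r)*a/r),np.cos(r)])*[1,-1,-1]
    T=f["T_tool_cam"];s=f["s"];R=Ro.from_rotvec(s["tool_rot"]).as_matrix()
    c=s["ee_pos"]+R@T[:3,3];w=R@T[:3,:3]@d
    return c+w*(z-c[2])/w[2]
E
python3 - <<'E'
from h import *
f=pickle.load(open("w1.pkl","rb"))
c=[wpx2w(f,p,16) for p in((290,137),(394,140),(386,265),(290,263))]
print(np.round(c,1),(sum(c)/4).round(1));print([np.linalg.norm(c[i]-c[i-1]).round() for i in range(4)])
for a,b in((0,3),(1,2)):
    d=c[a]-c[b];print(np.arctan2(-d[0],d[1]))
# bottle edges at row 230
for u in(291,336,338,383):print(wpx2w(f,(u,230),28.5).round(1))
E
python3 -m crank '[[0,0,0,0.02,-0.004,0.0,0.085],[0,0,-1,0.06,-0.012,0.0,0.085],[0,0,-1.5,0.11,-0.022,0.0,0.085],[0,0,-2,0.165,-0.033,0.0,0.085],[0,0,-3,0.22,-0.044,0.01,0.085],[0,0,-3.4,0.275,-0.055,0.02,0.085],[0,0,-3.4,0.32,-0.063,0.03,0.085],[0,0,-3.4,0.355,-0.07,0.04,0.085],[0,0,-3.4,0.384,-0.073,0.05,0.085],[0,0,-3.4,0.384,-0.073,0.05,0.085]]' 30
python3 - <<'E'
from h import *
from workcell import robot
import cv2
s=robot.observe();f=robot.grab_frame("wrist");f["s"]=s;pickle.dump(f,open("w2.pkl","wb"));cv2.imwrite("pics/w2.png",f["image"])
go((446,199,127.5),0.0)
E
```

```text
[[ 473.  -121.6   16. ]
 [ 578.  -129.    16. ]
 [ 569.2 -265.7   16. ]
 [ 463.2 -257.4   16. ]] [ 520.9 -193.4   16. ]
[np.float64(136.0), np.float64(105.0), np.float64(137.0), np.float64(106.0)]
-0.07255381560223398
-0.06434791462607894
[ 468.4 -215.6   28.5]
[ 514.6 -218.    28.5]
[ 516.6 -218.1   28.5]
[ 563.4 -220.5   28.5]
clock: 2.65
ee_pos: [445.4, 198.6, 219.9]
tool_rot: [-2.222, -2.219, 0.001]
wrist_force: [-0.2, -0.5, 0.2]
gripper_width: 84.9
grasp_force: 0.0
now [446.2 196.8 220.1] F [-0.1 -1.   0.5] w 85.3 t 2.7 yaw -0.0038 tilt 0.08
shift m [ 0.0023 -0.0001  0.0926] turn deg [-0.07  0.05 -0.22]
```

View pics/w2.png

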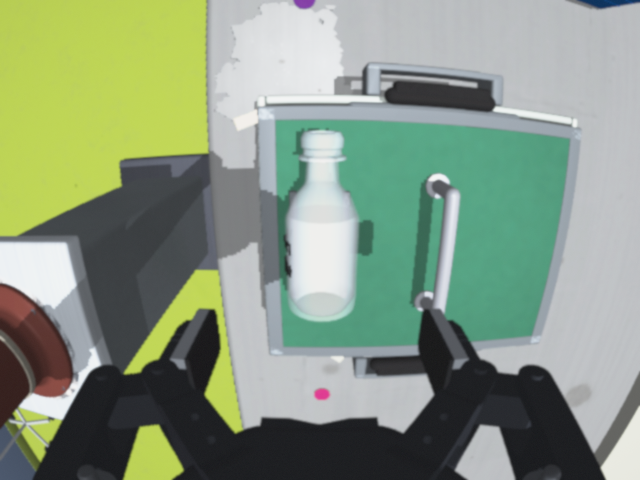

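The wrist view shows the bottle on the lid with its body between u=288 and u=357 at row 255, its cap at (322,135) and its bottom at (321,318). The handle bar runs from (452,192) to (441,305).

Run:
```python
from h import *
f=pickle.load(open("w2.pkl","rb"))
for n,p,z in(("L",(288,255),116.5),("R",(357,255),116.5),("cap",(322,132),116.5),("bot",(321,317),110),("h1",(454,190),125),("h2",(441,308),125),("railR",(365,237),98),
 ("lidTL",(261,110),93),("lidTR",(578,125),93),("lidBR",(538,345),93),("lidBL",(272,355),93)):print(n,wpx2w(f,p,z).round(1))
```

```text
L [425.6 193.2 116.5]
R [470.6 193.2 116.5]
cap [447.6 272.  116.5]
bot [447.2 142.3 110. ]
h1 [529.3 239.4 125. ]
h2 [530.5 156.5 125. ]
railR [477.8 199.3  98. ]
lidTL [407.5 286.2  93. ]
lidTR [647.8 290.1  93. ]
lidBR [651.2  90.5  93. ]
lidBL [406.7  94.   93. ]
```

```bash
python3 -m crank '[[0,0,0,0.001,0.001,0.015,0.085],[0,0,0,0.002,0.001,0.035,0.085],[0,0,0,0.002,0.001,0.055,0.085],[0,0,0,0.002,0.001,0.07,0.085],[0,0,0,0.002,0.001,0.08,0.085],[0,0,0,0.002,0.001,0.087,0.085],[0,0,0,0.002,0.001,0.092,0.085],[0,0,0,0.002,0.001,0.092,0.085],[0,0,0,0.002,0.001,0.092,0.085],[0,0,0,0.002,0.001,0.092,0.085]]' 30
python3 -c "
from h import *
go((447.5,199,127.5),0.0)"
```

```text
clock: 3.95
ee_pos: [448.3, 199.1, 128.7]
tool_rot: [2.226, 2.217, 0.001]
wrist_force: [-0.0, -0.8, 0.2]
gripper_width: 85.1
grasp_force: 0.0
now [448.3 199.1 128.7] F [-0.  -0.8  0.2] w 85.1 t 3.95 yaw -0.0043 tilt 0.05
shift m [-0.0001 -0.0008  0.0012] turn deg [ 0.05 -0.02 -0.24]
```

Next I'll close on the bottle and lift slightly at the end.

```bash
python3 -m crank '[[0,0,0,0,-0.001,0.001,0.06],[0,0,0,0,-0.001,0.001,0.05],[0,0,0,0,-0.001,0.001,0.04],[0,0,0,0,-0.001,0.001,0.04],[0,0,0,0,-0.001,0.001,0.04],[0,0,0,0,-0.001,0.001,0.04],[0,0,0,0,-0.001,0.001,0.04],[0,0,0,0,-0.001,0.001,0.04],[0,0,0,0,-0.001,0.001,0.04],[0,0,0,0,-0.001,0.001,0.04]]' 30
python3 -c "
from h import *
go((447.5,199,227.5),0.0)"
```

```text
clock: 5.2
ee_pos: [447.0, 199.0, 127.5]
tool_rot: [2.226, 2.217, 0.0]
wrist_force: [-1.7, -0.2, 5.4]
gripper_width: 45.0
grasp_force: 30.8
now [447.  199.  127.5] F [-1.7 -0.2  5.4] w 45.0 t 5.2 yaw -0.0044 tilt 0.01
shift m [ 0.      0.0005 -0.1   ] turn deg [ 0.01 -0.   -0.25]
```

The 45 mm width and the 5 N upward force suggest the pads sit a bit above the widest line, so I'll regrasp 5 mm lower.

```bash
python3 -m crank '[[0,0,0,0,0,0,0.06],[0,0,0,0,0,0,0.06],[0,0,0,0,0.0005,0.003,0.06],[0,0,0,0,0.0005,0.005,0.06],[0,0,0,0,0.0005,0.005,0.06],[0,0,0,0,0.0005,0.005,0.05],[0,0,0,0,0.0005,0.005,0.04],[0,0,0,0,0.0005,0.005,0.04],[0,0,0,0,0.0005,0.005,0.04],[0,0,0,0,0.0005,0.005,0.04]]' 30
python3 -c "
from h import *
go((447.5,199,227.5),0.0)"
```

```text
clock: 6.45
ee_pos: [447.5, 199.0, 122.5]
tool_rot: [-2.226, -2.217, -0.0]
wrist_force: [-1.5, 0.2, 2.7]
gripper_width: 44.5
grasp_force: 30.6
now [447.5 199.  122.5] F [-1.5  0.2  2.7] w 44.5 t 6.45 yaw -0.0042 tilt 0.0
shift m [-0.     0.    -0.105] turn deg [ 0.   -0.   -0.24]
```

```bash
python3 -m crank '[[0,0,0,0,0,-0.003,0.04],[0,0,0,0,0,-0.01,0.04],[0,0,0,0,0,-0.02,0.04],[0,0,0,0,0,-0.035,0.04],[0,0,0,0,0,-0.05,0.04],[0,0,0,0,0,-0.065,0.04],[0,0,0,0,0,-0.08,0.04],[0,0,0,0,0,-0.093,0.04],[0,0,0,0,0,-0.1,0.04],[0,0,0,0,0,-0.1,0.04]]'
python3 - <<'E'
from h import *
from workcell import robot
import cv2
f=robot.grab_frame("wrist");cv2.imwrite("pics/w3.png",cv2.resize(f["image"],(400,300)))
t=np.array([519.3,-192.,0]);y=-.067
R=np.array([[np.cos(y),-np.sin(y)],[np.sin(y),np.cos(y)]])
p=t.copy();p[:2]+=R@np.array([0,-10.]);p[2]=222
print(p);go(p,y)
E
```

```text
clock: 7.7
ee_pos: [447.7, 199.0, 222.8]
tool_rot: [2.226, 2.216, 0.001]
wrist_force: [0.3, 0.6, -2.3]
gripper_width: 44.7
grasp_force: 30.9
[ 518.63050116 -201.9775634   222.        ]
now [447.5 198.8 222.3] F [ 0.2  0.5 -1.1] w 44.7 t 7.75 yaw -0.0044 tilt 0.02
shift m [-4.005e-01  7.290e-02  3.000e-04] turn deg [-0.01  0.01  3.59]
```

View pics/w3.png

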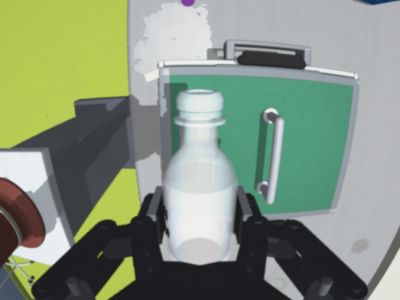

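The bottle is held level between the pads, with its cap at (200,97) in the half-size view. Next I'll carry it over the tray.

```bash
python3 -m crank '[[0,0,0,-0.012,0.002,0,0.04],[0,0,0.3,-0.04,0.007,0,0.04],[0,0,0.8,-0.085,0.015,0,0.04],[0,0,1.2,-0.135,0.025,0,0.04],[0,0,1.8,-0.19,0.035,0,0.04],[0,0,2.3,-0.245,0.045,0,0.04],[0,0,2.8,-0.295,0.054,0,0.04],[0,0,3.2,-0.34,0.062,0,0.04],[0,0,3.5,-0.375,0.068,0,0.04],[0,0,3.6,-0.395,0.072,0,0.04]]'
python3 -m crank '[[0,0,0,-0.005,0.001,0.005,0.04],[0,0,0,-0.0055,0.001,0.02,0.04],[0,0,0,-0.0055,0.001,0.04,0.04],[0,0,0,-0.0055,0.001,0.06,0.04],[0,0,0,-0.0055,0.001,0.08,0.04],[0,0,0,-0.0055,0.001,0.095,0.04],[0,0,0,-0.0055,0.001,0.105,0.04],[0,0,0,-0.0055,0.001,0.11,0.04],[0,0,0,-0.0055,0.001,0.11,0.04],[0,0,0,-0.0055,0.001,0.11,0.04]]'
python3 - <<'E'
from h import *
from workcell import robot
import cv2
go((518.6,-202,73),-.067)
s=robot.observe();f=robot.grab_frame("wrist");f["s"]=s;pickle.dump(f,open("w4.pkl","wb"));cv2.imwrite("pics/w4.png",f["image"])
E
```

```text
clock: 9.0
ee_pos: [516.8, -199.5, 221.4]
tool_rot: [-2.298, -2.14, 0.003]
wrist_force: [-0.2, 0.7, -1.7]
gripper_width: 44.9
grasp_force: 30.8
clock: 10.25
ee_pos: [518.9, -202.0, 112.9]
tool_rot: [2.294, 2.145, 0.001]
wrist_force: [0.0, 0.9, -1.3]
gripper_width: 45.0
grasp_force: 30.9
now [ 518.9 -202.   112.9] F [ 0.   0.9 -1.3] w 45.0 t 10.25 yaw -0.0673 tilt 0.07
shift m [-0.     -0.0004  0.0399] turn deg [ 0.07  0.01 -0.02]
```

View pics/w4.png

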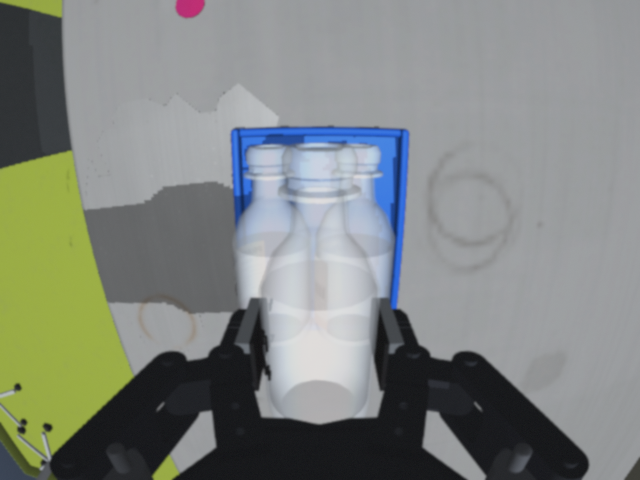

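The held bottle is centred over the tray. The lower caps are at u≈267 and 362 (middle 314.5), so the groove lies about 2 mm towards -x. I'll shift by that and descend slowly.

```bash
python3 -m crank '[[0,0,0,0,-0.001,0.003,0.04],[0,0,0,0,-0.002,0.009,0.04],[0,0,0,0,-0.002,0.016,0.04],[0,0,0,0,-0.002,0.022,0.04],[0,0,0,0,-0.002,0.028,0.04],[0,0,0,0,-0.002,0.032,0.04],[0,0,0,0,-0.002,0.035,0.04],[0,0,0,0,-0.002,0.037,0.04],[0,0,0,0,-0.002,0.037,0.04],[0,0,0,0,-0.002,0.037,0.04]]'
```

```text
clock: 11.55
ee_pos: [516.6, -201.8, 75.5]
tool_rot: [2.295, 2.145, 0.0]
wrist_force: [-0.1, -1.1, -1.7]
gripper_width: 44.8
grasp_force: 30.9
```

```bash
python3 -m crank '[[0,0,0,0,0,0.0005,0.04],[0,0,0,0,0,0.001,0.04],[0,0,0,0,0,0.0015,0.04],[0,0,0,0,0,0.002,0.04],[0,0,0,0,0,0.002,0.04],[0,0,0,0,0,0.002,0.04],[0,0,0,0,0,0.002,0.04],[0,0,0,0,0,0.002,0.04],[0,0,0,0,0,0.002,0.04],[0,0,0,0,0,0.002,0.04]]'
```

```text
clock: 12.8
ee_pos: [516.5, -201.8, 73.4]
tool_rot: [2.295, 2.146, 0.0]
wrist_force: [-1.6, 0.4, 2.9]
gripper_width: 44.7
grasp_force: 31.3
```

Contact came at the expected height, with about 4 N. I'll open slowly.

```bash
python3 -m crank '[[0,0,0,0,0,0,0.044],[0,0,0,0,0,0,0.046],[0,0,0,0,0,0,0.048],[0,0,0,0,0,0,0.05],[0,0,0,0,0,0,0.053],[0,0,0,0,0,0,0.056],[0,0,0,0,0,0,0.06],[0,0,0,0,0,0,0.064],[0,0,0,0,0,0,0.068],[0,0,0,0,0,0,0.068]]' 20
python3 -m crank '[[0,0,0,0,0,-0.002,0.068],[0,0,0,0,0,-0.006,0.068],[0,0,0,0,0,-0.015,0.07],[0,0,0,0,0,-0.03,0.075],[0,0,0,0,0,-0.05,0.08],[0,0,0,0,0,-0.08,0.085],[0,0,0,0,0,-0.11,0.085],[0,0,0,0,0,-0.13,0.085],[0,0,0,0,0,-0.147,0.085],[0,0,0,0,0,-0.147,0.085]]' 20
python3 - <<'E'
from h import *
from workcell import robot
import cv2
s=robot.observe();f=robot.grab_frame("wrist");f["s"]=s;pickle.dump(f,open("w5.pkl","wb"));cv2.imwrite("pics/w5.png",f["image"])
go((529,193,220),.01)
E
```

```text
clock: 14.05
ee_pos: [516.5, -201.8, 73.3]
tool_rot: [-2.295, -2.146, -0.0]
wrist_force: [-0.0, -0.8, 0.1]
gripper_width: 67.9
grasp_force: 0.0
clock: 15.3
ee_pos: [517.4, -201.9, 222.6]
tool_rot: [2.292, 2.143, 0.003]
wrist_force: [-0.1, -0.2, -0.7]
gripper_width: 85.0
grasp_force: 0.0
now [ 516.6 -201.8  221.3] F [-0.3  0.4 -0. ] w 85.3 t 15.35 yaw -0.0673 tilt 0.1
shift m [ 0.3947 -0.0142  0.0011] turn deg [ 0.1   0.04 -4.43]
```

View pics/w5.png

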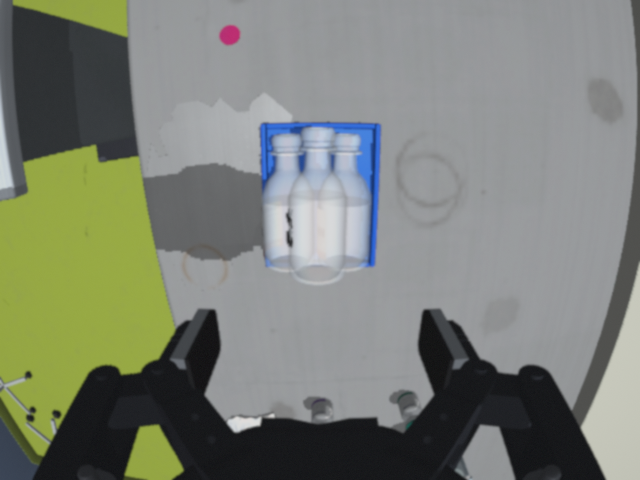

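The three bottles form a clean pyramid: the top bottle's axis is at u≈317.5, between tray walls at 262 and 381. Next I'll move over the lid handle.

```bash
python3 -m crank '[[0,0,0,0.02,0,0,0.085],[0,0,-1,0.06,-0.002,0,0.085],[0,0,-1.5,0.11,-0.004,0,0.085],[0,0,-2,0.165,-0.006,0,0.085],[0,0,-3,0.22,-0.008,0,0.085],[0,0,-3.5,0.275,-0.01,0,0.085],[0,0,-3.9,0.325,-0.012,0,0.085],[0,0,-3.9,0.36,-0.013,0,0.085],[0,0,-3.9,0.383,-0.014,0,0.085],[0,0,-3.9,0.392,-0.014,0,0.085]]' 20
python3 - <<'E'
from h import *
from workcell import robot
import cv2
s=robot.observe();f=robot.grab_frame("wrist");f["s"]=s;pickle.dump(f,open("w6.pkl","wb"));cv2.imwrite("pics/w6.png",f["image"])
go((529,191,128),0)
E
```

```text
clock: 16.6
ee_pos: [527.1, 193.4, 219.7]
tool_rot: [-2.214, -2.226, 0.001]
wrist_force: [0.8, -0.0, -0.8]
gripper_width: 85.0
grasp_force: 0.0
now [527.5 193.6 219.8] F [-0.   1.7  0.8] w 85.2 t 16.65 yaw 0.0054 tilt 0.13
shift m [-0.0027  0.0017  0.0918] turn deg [-0.09 -0.09  0.31]
```

View pics/w6.png

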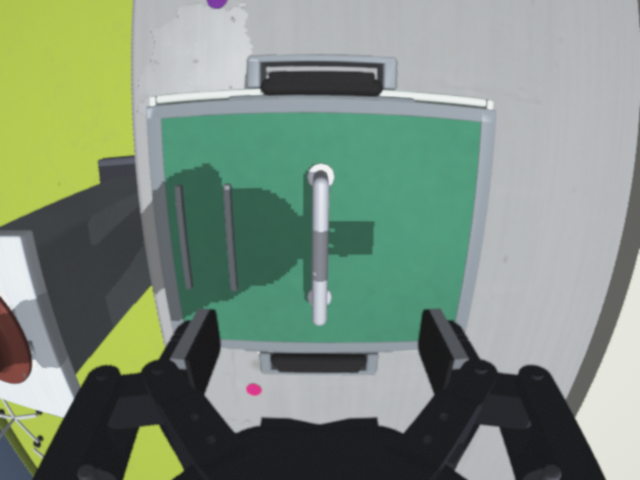

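The view shows the handle bar along u≈320, rows 170–325, between the black lips at (321,84) and (318,362).

```bash
python3 - <<'E'
from h import *
f=pickle.load(open("w6.pkl","rb"))
a,b=wpx2w(f,(321,170),125),wpx2w(f,(320,325),125);print(a,b,(a+b)/2)
E
python3 -m crank '[[0,0,0,-0.001,0.0005,0.015,0.085],[0,0,0,-0.002,0.0005,0.035,0.085],[0,0,0,-0.003,0.0005,0.055,0.085],[0,0,0,-0.003,0.0005,0.07,0.085],[0,0,0,-0.003,0.0005,0.08,0.085],[0,0,0,-0.003,0.0005,0.087,0.085],[0,0,0,-0.003,0.0005,0.092,0.085],[0,0,0,-0.003,0.0005,0.092,0.085],[0,0,0,-0.003,0.0005,0.092,0.085],[0,0,0,-0.003,0.0005,0.092,0.085]]' 20
```

```text
[528.25425628 244.91694458 125.        ] [528.43911994 139.94491765 125.        ] [528.34668811 192.43093111 125.        ]
clock: 17.9
ee_pos: [529.6, 187.4, 128.8]
tool_rot: [2.22, 2.222, 0.001]
wrist_force: [-0.4, 0.4, 0.0]
gripper_width: 84.7
grasp_force: 0.0
```

```bash
python3 -m crank '[[0,0,0,0.002,-0.0005,0.0005,0.085],[0,0,0,0.004,-0.001,0.001,0.07],[0,0,0,0.004,-0.001,0.001,0.05],[0,0,0,0.004,-0.001,0.001,0.03],[0,0,0,0.004,-0.001,0.001,0.015],[0,0,0,0.004,-0.001,0.001,0.005],[0,0,0,0.004,-0.001,0.001,0],[0,0,0,0.004,-0.001,0.001,0],[0,0,0,0.004,-0.001,0.001,0],[0,0,0,0.004,-0.001,0.001,0]]' 25
python3 -m crank '[[0,0,0,0,0,0,0],[0,0,0,0,0,0,0],[0,0,0,0,0,0,0],[0,0,0,0,0,0,0],[0,0,0,0,0,0,0],[0,0,0,0,0,0,0],[0,0,0,0,0,0,0],[0,0,0,0,0,0,0],[0,0,0,0,0,0,0],[0,0,0,0,0,0,0]]' 90
```

```text
clock: 19.15
ee_pos: [528.3, 191.2, 127.4]
tool_rot: [2.221, 2.222, -0.0]
wrist_force: [-1.3, 0.4, 0.2]
gripper_width: 9.0
grasp_force: 24.4
clock: 20.4
ee_pos: [528.4, 191.3, 127.5]
tool_rot: [2.22, 2.222, 0.0]
wrist_force: [-1.5, -0.5, 4.3]
gripper_width: 7.0
grasp_force: 87.9
```

The bar is gripped. Now a slow straight pull.

```bash
python3 -m crank '[[0,0,0,0,0,-0.0007,0],[0,0,0,0,0,-0.0014,0],[0,0,0,0,0,-0.002,0],[0,0,0,0,0,-0.0026,0],[0,0,0,0,0,-0.0033,0],[0,0,0,0,0,-0.004,0],[0,0,0,0,0,-0.0047,0],[0,0,0,0,0,-0.0054,0],[0,0,0,0,0,-0.006,0],[0,0,0,0,0,-0.006,0]]'
```

```text
clock: 21.65
ee_pos: [527.8, 191.6, 133.8]
tool_rot: [-2.219, -2.223, 0.001]
wrist_force: [-2.6, -0.3, -3.8]
gripper_width: 7.0
grasp_force: 88.4
```

```bash
python3 -m crank '[[0,0,0,0,0,-0.001,0],[0,0,0,0,0,-0.002,0],[0,0,0,0,0,-0.0035,0],[0,0,0,0,0,-0.005,0],[0,0,0,0,0,-0.0065,0],[0,0,0,0,0,-0.008,0],[0,0,0,0,0,-0.0095,0],[0,0,0,0,0,-0.011,0],[0,0,0,0,0,-0.012,0],[0,0,0,0,0,-0.012,0]]'
python3 - <<'E'
from workcell import robot
import cv2,numpy as np
a=robot.grab_frame("scene");cv2.imwrite("pics/s7.png",a["image"])
w=robot.grab_frame("wrist")["image"];cv2.imwrite("pics/w7.png",np.hstack([cv2.resize(w,(400,300)),cv2.resize(a["image"][150:300,250:450],(400,300))]))
s=robot.observe();print(s["ee_pos"],s["wrist_force"],s["ft_torque"])
E
```

```text
clock: 22.9
ee_pos: [528.4, 191.3, 145.4]
tool_rot: [2.22, 2.222, 0.0]
wrist_force: [-0.4, 0.0, -2.7]
gripper_width: 7.0
grasp_force: 88.5
[528.29778028 191.28096906 145.31965247] [ 0.24328216  0.20976083 -3.63461278] [-0.04195137 -0.00342781 -0.02604977]
```

View pics/w7.png

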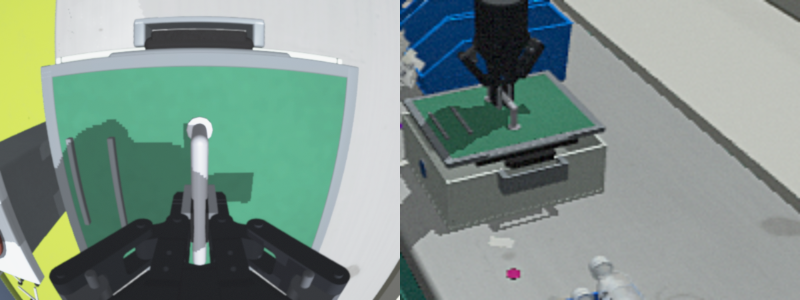

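The lid is free of the lips and level: its far corners at (42,67) and (357,67) are symmetric about the tool, and the load of about 3 N is just its weight. I'll raise it another 4 mm to mid-window and let it settle.

```bash
python3 -m crank '[[0,0,0,0,0,-0.001,0],[0,0,0,0,0,-0.002,0],[0,0,0,0,0,-0.003,0],[0,0,0,0,0,-0.004,0],[0,0,0,0,0,-0.0045,0],[0,0,0,0,0,-0.0045,0],[0,0,0,0,0,-0.0045,0],[0,0,0,0,0,-0.0045,0],[0,0,0,0,0,-0.0045,0],[0,0,0,0,0,-0.0045,0]]'
python3 -c "
from workcell import robot
print(robot.finish_job())"
```

```text
clock: 24.25
ee_pos: [528.3, 191.3, 149.8]
tool_rot: [-2.22, -2.222, -0.0]
wrist_force: [0.2, 0.3, -2.6]
gripper_width: 7.3
grasp_force: 88.5
the job is handed in; nothing more can be done
None
```

The bottle lies in the groove on the two tray bottles, and the lid is held level by its handle about 22 mm above its seat; I handed the job in at about 24 s, and no verdict was returned.

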